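# Lay the xylophone bars in order of length

## Task

Lay the four wooden xylophone bars on the tapered frame in order of length, the longest at the wide end and the shortest at the narrow end. Each bar lies flat across both rails, centred on its own pair of felt pads and square to the row. Do not knock over the glue bottle.

Things in the scene. Friction and masses are not known exactly. Their poses are not given: they have to be found in the camera images.
- bar_a: the longest xylophone bar: a dark wooden bar 175 mm long, 26 mm wide, 14 mm thick, about 45 g, lying flat and loose on the bench; it has two small black dots on top. Origin: centre of its underside; x along its length, y across its width, z up. Its two ends are alike. Grip it across its width at the middle.
- bar_b: the second longest xylophone bar: a dark wooden bar 150 mm long, 26 mm wide, 14 mm thick, about 38 g, lying flat and loose on the bench; it has two small black dots on top. Origin: centre of its underside; x along its length, y across its width, z up. Its two ends are alike. Grip it across its width at the middle.
- bar_c: the second shortest xylophone bar: a dark wooden bar 125 mm long, 26 mm wide, 14 mm thick, about 32 g, lying flat and loose on the bench; it has two small black dots on top. Origin: centre of its underside; x along its length, y across its width, z up. Its two ends are alike. Grip it across its width at the middle.
- bar_d: the shortest xylophone bar: a dark wooden bar 100 mm long, 26 mm wide, 14 mm thick, about 26 g, lying flat and loose on the bench; it has two small black dots on top. Origin: centre of its underside; x along its length, y across its width, z up. Its two ends are alike. Grip it across its width at the middle.
- frame: the xylophone frame, fixed to the bench: two pale rails, 14 mm wide, 244 mm long, spreading towards the wide end. Rail tops 36 mm above the bench, felt tops 40 mm. Origin: its centre at bench level; x along its centreline towards the NARROW end, y across, z up. It may be turned any way. Rests are 60 mm apart: neighbouring bars leave a gap of 34 mm, so open the fingers only to about 45 mm there.
- rest_a: place of the longest bar: a fixed pair of grey felt pads on the rails, at the wide end of the frame, pad centres 97 mm apart; each pad 24 mm along the row, 14 mm across. Origin: midway between the pads at the height of their tops, 40 mm above the bench; x along the row to the narrow end, y from pad to pad (the way its bar lies), z up.
- rest_b: place of the second longest bar: a fixed pair of grey felt pads on the rails, next to the wide end, the second widest, pad centres 83 mm apart; each pad 24 mm along the row, 14 mm across. Origin: midway between the pads at the height of their tops, 40 mm above the bench; x along the row to the narrow end, y from pad to pad (the way its bar lies), z up.
- rest_c: place of the second shortest bar: a fixed pair of grey felt pads on the rails, next to the narrow end, the second narrowest, pad centres 69 mm apart; each pad 24 mm along the row, 14 mm across. Origin: midway between the pads at the height of their tops, 40 mm above the bench; x along the row to the narrow end, y from pad to pad (the way its bar lies), z up.
- rest_d: place of the shortest bar: a fixed pair of grey felt pads on the rails, at the narrow end of the frame, pad centres 55 mm apart; each pad 24 mm along the row, 14 mm across. Origin: midway between the pads at the height of their tops, 40 mm above the bench; x along the row to the narrow end, y from pad to pad (the way its bar lies), z up.
- glue: a full glue bottle, yellow with a red cap, 56 mm across and 130 mm high, standing loose at the far side of the bench. It must stay standing. Origin: centre of its underside, z up.
Things that resemble listed ones, but are neither listed nor needed, are in the scene too. Leave any blue or white look-alike of the bar_d alone.

How it is judged:
By the outcome, as a careful person would: the job done as asked, in the order asked, and still so for the second after the job is handed in, with the robot touching nothing.
It also fails if it takes over 93 s, if anything falls off the work surface, if the arm or the gripper's body presses on something with over 40 N, if the wrist force passes 120 N, or if a joint passes its speed limit or range.

## Robot

A 6-joint arm with a two-finger parallel gripper is mounted at the origin on the work surface. World frame = base frame: x ahead of the robot, y to its left, z up, the work surface at z = 0. Lengths are in mm, angles in rad, forces in N, time in s.
With the tool pointing down it reaches from about 400 to 925 mm from the base axis. Payload 12.5 kg.
Tool frame: the origin (TCP) lies at the very end of the fingers, on their centre line; the grasp point (between the pads) lies 19 mm behind it; z points along the fingers, y is the line along which they close (so a half turn about z gives the same grasp; the last joint's range is limited). The gripper opens to 95 mm and grips with 3 to 60 N. Pads are 20 mm wide; open, the fingers measure 119 mm over their backs; the gripper's body (75 mm by 180 mm) begins 59 mm behind the grasp point.
Start: joints at [-1.211, 0.491, 1.559, -0, 1.092, -0.106], TCP at [280.736, -558.421, 214.661] pointing down, gripper open.
Joint ranges: [-3.1, 3.1], [-0.84, 2.19], [0.05, 2.79], [-1.13, 4.28], [0.06, 2.93], [-2.69, 2.69]. Speed limits (rad/s): [2.22, 2.22, 2.79, 3.14, 3.14, 3.14].

## Interface

Orientations are given as [roll, pitch, yaw] about the fixed x, y, z axes, in that order (R = Rz(yaw) Ry(pitch) Rx(roll)).
In Python, from cell import state, read_camera, camera_info, job_done gives the robot as it stands.
- The arm moves only by the shell command python3 -m handwheel, which reads ROWS from standard input. ROWS is a JSON list of rows, 1 to 5 of them, each an object with the fields sx, sy, sz (the shift in mm), spin (a turn about the tool's z in rad), jaw (the opening from 0.0 (shut) to 1.0 (fully open)); a field left out counts as zero (the opening has to be given); each row is the pose to reach, as a shift and turn from the pose commanded when the command began, along the tool's axes at that moment; what a row does not reach only later rows make up. A row lasts 1/12 s, in which the tool goes at most 41.7 mm and 0.125 rad, less where a joint would pass 70% of its speed; a pose out of reach is approached as far as the arm can. The fingers move at their own pace and stop on an object; the grip force is fixed at half the most. Time passes only in rows, so rows that do not move let the fingers close. It prints the time, the measured TCP pose, the force, the opening and the grip force at its end. Input that does not fit is refused with a message, and nothing moves.
- state(): the state, without advancing time (a new reading comes with each control period).
- read_camera(name): name is "scene" or "top"; returns (picture, depth): 400x640x3 uint8, red, green, blue; 400x640 float32, mm along the optical axis (not along the pixel's ray), 0 where there is no reading.
- camera_info(name): a dict with "vertical_fov" (degrees; the focal length in pixels is half the picture's height over the tangent of half this angle, whatever the lens; pixels are square), "cx", "cy" (the principal point, pixels), "origin" and "attitude" of the camera in the world. Camera axes: x right, y down, z forward; pixel columns grow to the right and rows downward; lengths in mm; the calibration is good to about 2 mm. A picture is of the moment at which its call begins. camera_info takes no time and is no camera call.
- job_done(): hands the job in; it is judged then, once.
The state is a dict: "t": time; "joints": joint angles; "qvel": joint speeds; "tau": joint torques, N m; "eef_pos": TCP position; "tcp_rot": TCP orientation; "ft_force": force on the tool from outside, world axes, zero at the start; "moment": the same for the moment, N m; "opening": opening from 0.0 (shut) to 1.0 (fully open); "grip_force": force on a finger pad.
Only numpy, scipy, OpenCV 4.12 (cv2) and the standard library are available. Lean on these libraries where they do the work, as an engineer would, in place of code of your own. Each camera call takes 0.05 s, during which the arm holds its last target. There are 200 camera calls.

## Working session

There is one attempt and no reset: what is moved stays moved. The work goes in short steps, Python scripts to look and compute and a shell command to move; the robot and the scene stay as the last step left them, time stands still between calls to the robot, and variables do not carry over. Pictures are saved under pics/ and viewed, at most 14 in all, crops included, and the job is handed in when it is done.

```bash
mkdir -p pics; ls; python3 - <<'E'
from cell import *
import cv2,numpy as np
for n in("top","scene"):
    p,d=read_camera(n); cv2.imwrite(f"pics/{n}0.png",p[:,:,::-1]); np.save(f"pics/{n}0.npy",d); print(n,camera_info(n))
print(state())
E
```

```text
pics
top {'vertical_fov': 52.75708206856831, 'cx': 323.375981610395, 'cy': 201.0176724186599, 'origin': array([ 344.93868306,   39.23337705, 1239.46231749]), 'attitude': array([-2.99193346,  0.01149581, -1.59397113])}
scene {'vertical_fov': 44.65222497346052, 'cx': 317.9340055785051, 'cy': 189.97894270346785, 'origin': array([1306.56090956, -341.80627138,  885.6123601 ]), 'attitude': array([-2.31230004,  0.01597415,  1.11344048])}
{'t': 0.1, 'joints': array([-1.21059508e+00,  4.91483591e-01,  1.55936887e+00,  1.64633213e-05,
        1.09170449e+00, -1.05595894e-01]), 'qvel': array([-0.00023406, -0.00138549, -0.00172146, -0.00039423,  0.00057141,
       -0.00092133]), 'tau': array([ 3.23882261e-03, -6.13622832e+01, -2.58608580e+01,  6.93901302e-02,
        4.70097607e-02, -2.83877949e-05]), 'eef_pos': array([ 280.66259045, -558.20778876,  214.13669652]), 'tcp_rot': array([-3.14063526e+00, -1.16158140e-04,  4.65789488e-01]), 'ft_force': array([ 0.549458  , -0.27693066, -0.12780532]), 'moment': array([0.04253166, 0.06035407, 0.01648273]), 'grip_force': 0.0, 'opening': 1.0013767968421163}
```

View pics/top0.png

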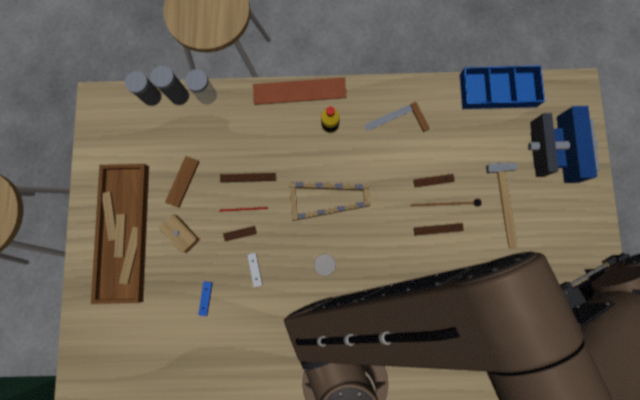

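View pics/scene0.png

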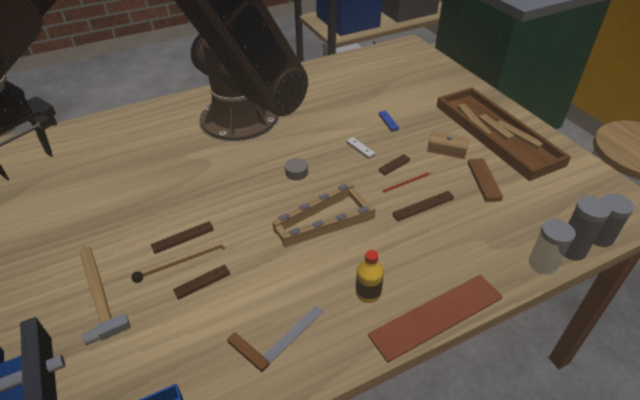

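Top view: dark bars at (248,177), (240,233), (434,181) and (438,229). The frame is at (330,199), with its wide end on the left, and the glue at (330,118). The blue (205,298) and white (254,270) pieces are the look-alikes. Next I'll make metrically rectified crops to measure and confirm these.

```bash
cat > h.py <<'E'
from cell import *
import cv2,numpy as np
from scipy.spatial.transform import Rotation as Ro
def cam(n):
    c=camera_info(n); f=200/np.tan(np.radians(c["vertical_fov"]/2))
    K=np.array([[f,0,c["cx"]],[0,f,c["cy"]],[0,0,1]]); return K,Ro.from_euler("xyz",c["attitude"]).as_matrix(),np.array(c["origin"])
def world(n,uv,z):
    K,R,o=cam(n); uv=np.atleast_2d(uv).astype(float)
    r=(R@np.linalg.inv(K)@np.c_[uv,np.ones(len(uv))].T).T
    return (o+r*((z-o[2])/r[:,2])[:,None])[:,:2]
def rect(n,img,z,x1,y1,w,h,s=2.):
    # rectified: col=(y1-y)*s , row=(x1-x)*s
    K,R,o=cam(n)
    P=K@R.T@np.c_[[1,0,0],[0,1,0],np.array([0,0,z])-o]
    A=np.array([[0,-1/s,x1],[-1/s,0,y1],[0,0,1]])
    return cv2.warpPerspective(img,P@A,(w,h),flags=cv2.INTER_CUBIC|cv2.WARP_INVERSE_MAP)
E
python3 - <<'E'
from h import *
p=cv2.imread("pics/top0.png"); 
print(world("top",[[248,177],[240,233],[434,181],[438,229],[330,199]],14))
for nm,z in(("r14",14),("r40",40)): cv2.imwrite(f"pics/{nm}.png",rect("top",p,z,560,380,760,260,1.0))
hsv=cv2.cvtColor(p,cv2.COLOR_BGR2HSV)
m=((hsv[...,2]<100)&(hsv[...,1]>70)&(hsv[...,0]<25)).astype(np.uint8)
n,l,st,c=cv2.connectedComponentsWithStats(m)
for i in range(1,n):
    if 100<st[i,4]<900 and st[i,1]<260:
        v,u=np.nonzero(l==i); q=world("top",np.c_[u,v],14)
        print(c[i].round(1),st[i,4],[np.round(k,1) for k in cv2.minAreaRect(q.astype(np.float32))],q.mean(0).round(1))
E
python3 - <<'E'
import cv2,sys; sys.path.insert(0,'.')
from h import *
p=cv2.imread("pics/top0.png")
cv2.imwrite("pics/frame.png",rect("top",p,40,520,210,780,480,3.0))
cv2.imwrite("pics/bars.png",cv2.resize(p[150:320,190:480],None,fx=2.7,fy=2.7,interpolation=cv2.INTER_CUBIC))
E
```

```text
[[ 611.3161264   281.49679744]
 [ 437.89714214  305.07157906]
 [ 583.97426083 -293.77893397]
 [ 435.58935114 -296.38413323]
 [ 535.77663977   28.52603226]]
[222.1  39.9] 251 [array([1090. ,  377.4]), array([ 93.3, 258.2]), np.float64(25.5)] [1073.   368.7]
[329.8 126.8] 116 [array([767.7,  22.6]), array([57. , 36.2]), np.float64(88.4)] [766.8  23.2]
[184.  183.9] 455 [array([601.1, 483.3]), array([ 42.9, 155.3]), np.float64(67.1)] [594.8 480.6]
[247.2 177.2] 479 [array([610.8, 283. ]), array([ 27.7, 171.5]), np.float64(0.8)] [610.8 283.9]
[ 14.3 215.2] 382 [array([ 523.8, 1014.7]), array([235.4,  68.2]), np.float64(5.6)] [ 510.  1003.2]
[433.5 180.1] 342 [array([ 586.7, -292.2]), array([ 26.1, 126.6]), np.float64(6.8)] [ 586.8 -292.4]
[328.  188.3] 105 [array([570.1,  30.8]), array([210.1,   7.2]), np.float64(86.5)] [569.3  34. ]
[125.8 223.3] 228 [array([478.6, 653.9]), array([209.2,  19.1]), np.float64(1.6)] [476.5 656.1]
[188.3 234.4] 115 [array([447.9, 465. ]), array([119.5,  48.1]), np.float64(17.1)] [437.5 463.1]
[438.  228.8] 407 [array([ 436.1, -296.3]), array([ 24.9, 150.4]), np.float64(4.0)] [ 436.1 -296.4]
[239.7 233.2] 282 [array([437.5, 306.5]), array([ 26.6, 100.5]), np.float64(11.5)] [437.4 305.9]
```

View pics/bars.png

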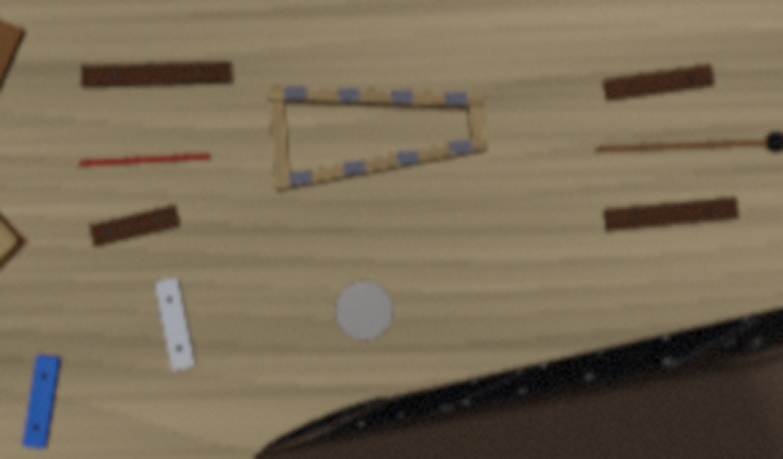

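View pics/frame.png

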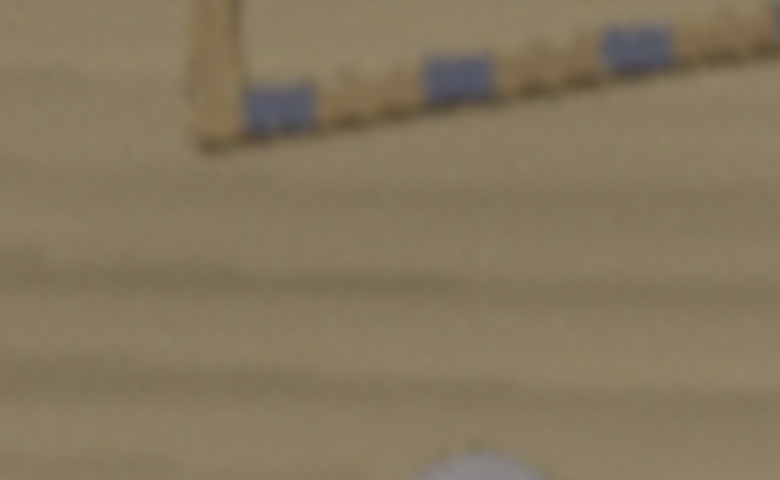

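The dark bars measure 171.5 mm at (248,177) for bar_a, 150.4 at (438,229) for bar_b, 126.6 at (434,181) for bar_c and 100.5 at (240,233) for bar_d. The blue and white pieces differ only in colour, so the identities are clear. The felt pads show up grey-blue at top-image pixels of about (300,184) to (360,186), and (302,216) to (360,205). I'll measure those next.

```bash
cat >> h.py <<'E'
def to(x,y,z,yaw):
    s=state(); R=Ro.from_euler("xyz",s["tcp_rot"]).as_matrix()
    d=R.T@(np.array([x,y,z])-s["eef_pos"]); dy=(yaw-s["tcp_rot"][2]+np.pi)%(2*np.pi)-np.pi
    print("t",round(s["t"],2),"pos",s["eef_pos"].round(1),"yaw",s["tcp_rot"][2].round(4),"q6",s["joints"][5].round(2),"| tool d",d.round(1),"turn",round(-dy,4),"open",round(s["opening"],3))
E
python3 - <<'E'
from h import *
p=cv2.imread("pics/top0.png").astype(int); m=np.zeros((400,640),np.uint8)
m[170:225,285:375]=(p[170:225,285:375,0]>p[170:225,285:375,2]-2)
n,l,st,c=cv2.connectedComponentsWithStats(m)
Q=[]
for i in range(1,n):
    if st[i,4]>15:
        v,u=np.nonzero(l==i); wt=(p[v,u,0]-p[v,u,2]+3).clip(0)
        q=world("top",np.c_[u,v],40); qm=np.average(q,axis=0,weights=wt); Q.append(qm); print(c[i].round(1),st[i,4],q.mean(0).round(1),qm.round(1))
Q=np.array(Q)
if len(Q)==8:
    up=Q[Q[:,0]>np.polyval(np.polyfit(Q[:,1],Q[:,0],1),Q[:,1])]; lo=np.array([q for q in Q if not (q==up).all(1).any()])
    up=up[np.argsort(-up[:,1])]; lo=lo[np.argsort(-lo[:,1])]; mid=(up+lo)/2; d=up-lo
    print(mid.round(1), np.linalg.norm(d,axis=1), np.degrees(np.arctan2(d[:,1],d[:,0])))
    v=mid[3]-mid[0]; print("row",np.linalg.norm(v)/3,np.degrees(np.arctan2(v[1],v[0]))+90)
E
python3 -c "
from h import *
to(437.5,306,150,np.radians(101.5)); to(586.8,-292.3,150,np.radians(96.8)); to(436,-296.4,150,np.radians(94))"
```

```text
[298.9 184.2] 28 [579.4 121.7] [579.5 122.2]
[318.5 184.7] 24 [576.5  62.3] [576.4  62.1]
[338.4 185.4] 23 [572.6   2.3] [572.9   2.4]
[358.5 186.5] 24 [567.8 -58.3] [568.4 -58.2]
[360.1 204.3] 25 [513.3 -61.1] [513.7 -61.6]
[340.4 208. ] 23 [503.6  -1.8] [503.6  -2.1]
[320.9 211.7] 27 [493.9  56.9] [493.7  57.4]
[301.  215.5] 26 [483.9 116.8] [484.  117.3]
[[ 5.317e+02  1.197e+02]
 [ 5.351e+02  5.970e+01]
 [ 5.382e+02  2.000e-01]
 [ 5.411e+02 -5.990e+01]] [95.64995834 82.82683473 69.40254967 54.78271293] [2.91151558 3.28026925 3.64990943 3.50452658]
row 59.966892172302344 2.977718480577323
t 0.1 pos [ 280.7 -558.2  214.1] yaw 0.4658 q6 -0.11 | tool d [ 528.3 -701.6   64.9] turn -1.3057 open 1.001
t 0.1 pos [ 280.7 -558.2  214.1] yaw 0.4658 q6 -0.11 | tool d [ 392.9 -100.    64.3] turn -1.2237 open 1.001
t 0.1 pos [ 280.7 -558.2  214.1] yaw 0.4658 q6 -0.11 | tool d [ 256.4 -164.1   64.3] turn -1.1748 open 1.001
```

```bash
echo '[{"sx": 50, "sy": -32, "sz": 12, "spin": -0.12, "jaw": 0.6}, {"sx": 100, "sy": -64, "sz": 24, "spin": -0.24, "jaw": 0.6}, {"sx": 150, "sy": -96, "sz": 36, "spin": -0.36, "jaw": 0.6}, {"sx": 200, "sy": -128, "sz": 48, "spin": -0.48, "jaw": 0.6}, {"sx": 200, "sy": -128, "sz": 48, "spin": -0.6, "jaw": 0.6}]' | python3 -m handwheel
python3 -c "
from h import *
to(436,-296.4,100,np.radians(94))"
```

```text
t: 0.52
eef_pos: [385.4, -381.0, 172.8]
tcp_rot: [-3.141, -0.0, 1.071]
ft_force: [0.8, -0.7, -0.2]
opening: 0.71
grip_force: 0.0
t 0.52 pos [ 385.4 -381.   172.8] yaw 1.0712 q6 -0.4 | tool d [98.5  3.9 72.9] turn -0.5694 open 0.71
```

```bash
echo '[{"sx": 28, "sy": -5, "sz": 20, "spin": -0.12, "jaw": 0.6}, {"sx": 50, "sy": -10, "sz": 40, "spin": -0.24, "jaw": 0.6}, {"sx": 64, "sy": -20, "sz": 55, "spin": -0.36, "jaw": 0.6}, {"sx": 64, "sy": -20, "sz": 60, "spin": -0.48, "jaw": 0.6}, {"sx": 64, "sy": -20, "sz": 60, "spin": -0.575, "jaw": 0.6}]' | python3 -m handwheel  >/dev/null
echo '[{"jaw": 0.6}, {"jaw": 0.6}, {"jaw": 0.6}]' | python3 -m handwheel
python3 -c "
from h import *
to(436,-296.4,60,np.radians(94))"
```

```text
t: 1.18
eef_pos: [398.4, -317.3, 113.5]
tcp_rot: [3.141, 0.0, 1.637]
ft_force: [-0.4, 0.6, 0.4]
opening: 0.596
grip_force: 0.0
t 1.18 pos [ 398.4 -317.3  113.5] yaw 1.6373 q6 -0.87 | tool d [18.4 38.9 53.5] turn -0.0033 open 0.596
```

```bash
echo '[{"sx": 18.4, "sy": 38.9, "spin": -0.003, "jaw": 0.6}, {"sx": 18.4, "sy": 38.9, "sz": 40, "spin": -0.003, "jaw": 0.6}, {"sx": 18.4, "sy": 38.9, "sz": 80, "spin": -0.003, "jaw": 0.6}, {"sx": 18.4, "sy": 38.9, "sz": 80, "spin": -0.003, "jaw": 0.6}, {"sx": 18.4, "sy": 38.9, "sz": 80, "spin": -0.003, "jaw": 0.6}]' | python3 -m handwheel 
python3 -c "
from h import *
to(436,-296.4,3.5,np.radians(94))
p,d=read_camera('top'); cv2.imwrite('pics/t1.png',p[:,:,::-1])"
```

```text
t: 1.6
eef_pos: [435.2, -295.7, 32.6]
tcp_rot: [-3.139, -0.003, 1.642]
ft_force: [0.6, -0.3, 0.6]
opening: 0.597
grip_force: 0.0
t 1.6 pos [ 435.2 -295.7   32.6] yaw 1.642 q6 -0.79 | tool d [-0.9  0.8 29.1] turn 0.0014 open 0.597
```

```bash
echo '[{"sx": -0.9, "sy": 0.8, "sz": 20, "jaw": 0.6}, {"sx": -0.9, "sy": 0.8, "sz": 29, "jaw": 0.6}, {"sx": -0.9, "sy": 0.8, "sz": 29, "jaw": 0.6}, {"sx": -0.9, "sy": 0.8, "sz": 29, "jaw": 0}, {"sx": -0.9, "sy": 0.8, "sz": 29, "jaw": 0}]' | python3 -m handwheel 
echo '[{"jaw": 0}, {"jaw": 0}, {"jaw": 0}, {"jaw": 0}, {"jaw": 0}]' | python3 -m handwheel 
python3 -c "
from h import *
to(534.9,59.8,130,0.054)"
```

```text
t: 2.07
eef_pos: [437.1, -297.4, 5.7]
tcp_rot: [3.14, 0.001, 1.643]
ft_force: [-0.5, 0.5, -0.2]
opening: 0.514
grip_force: 0.0
t: 2.48
eef_pos: [437.0, -297.0, 4.7]
tcp_rot: [3.141, 0.0, 1.644]
ft_force: [-0.8, 0.5, 5.3]
opening: 0.271
grip_force: 30.0
t 2.48 pos [ 437.  -297.     4.7] yaw 1.6438 q6 -0.79 | tool d [ 348.7  123.7 -125.4] turn 1.5898 open 0.271
```

```bash
echo '[{"sz": -40, "jaw": 0}, {"sz": -80, "jaw": 0}, {"sz": -120, "jaw": 0}, {"sx": 30, "sy": 10, "sz": -125, "jaw": 0}, {"sx": 60, "sy": 20, "sz": -125, "jaw": 0}]' | python3 -m handwheel >/dev/null
echo '[{"sx": 36, "sy": 13, "spin": 0.12, "jaw": 0}, {"sx": 72, "sy": 26, "spin": 0.24, "jaw": 0}, {"sx": 108, "sy": 39, "spin": 0.36, "jaw": 0}, {"sx": 144, "sy": 52, "spin": 0.48, "jaw": 0}, {"sx": 170, "sy": 60, "spin": 0.6, "jaw": 0}]' | python3 -m handwheel >/dev/null
echo '[{"spin": 0.12, "jaw": 0}, {"spin": 0.24, "jaw": 0}, {"spin": 0.36, "jaw": 0}, {"spin": 0.48, "jaw": 0}, {"spin": 0.6, "jaw": 0}]' | python3 -m handwheel 
echo '[{"jaw": 0}, {"jaw": 0}]' | python3 -m handwheel 
python3 -c "
from h import *
to(534.9,59.8,80,0.054)"
```

```text
t: 3.73
eef_pos: [499.3, -63.4, 129.3]
tcp_rot: [-3.141, 0.0, 0.474]
ft_force: [-0.3, 0.0, -0.5]
opening: 0.273
grip_force: 30.0
t: 3.9
eef_pos: [499.3, -63.6, 129.3]
tcp_rot: [-3.142, 0.0, 0.483]
ft_force: [0.1, -0.4, 0.2]
opening: 0.273
grip_force: 30.0
t 3.9 pos [499.3 -63.6 129.3] yaw 0.4832 q6 0.83 | tool d [ 88.8 -92.7  49.3] turn 0.4292 open 0.273
```

```bash
echo '[{"sx": 22, "sy": -23, "spin": 0.12, "jaw": 0}, {"sx": 44, "sy": -46, "spin": 0.24, "jaw": 0}, {"sx": 66, "sy": -70, "spin": 0.36, "jaw": 0}, {"sx": 88.8, "sy": -92.7, "spin": 0.429, "jaw": 0}, {"sx": 88.8, "sy": -92.7, "sz": 20, "spin": 0.429, "jaw": 0}]' | python3 -m handwheel >/dev/null
echo '[{"sz": 10, "jaw": 0}, {"sz": 29, "jaw": 0}, {"sz": 29, "jaw": 0}, {"sz": 29, "jaw": 0}]' | python3 -m handwheel
python3 -c "
from h import *
to(534.9,59.8,45,0.054)
p,d=read_camera('top'); cv2.imwrite('pics/t2.png',p[:,:,::-1])
p,d=read_camera('scene'); cv2.imwrite('pics/s2.png',p[:,:,::-1])
cv2.imwrite('pics/s2c.png',cv2.resize(p[120:280,230:430,::-1],None,fx=3.5,fy=3.5,interpolation=cv2.INTER_CUBIC))"
```

```text
t: 4.65
eef_pos: [534.8, 58.9, 79.8]
tcp_rot: [-3.142, 0.003, 0.052]
ft_force: [0.3, -0.0, -0.5]
opening: 0.271
grip_force: 30.0
t 4.65 pos [534.8  58.9  79.8] yaw 0.0518 q6 1.51 | tool d [ 0.2 -0.8 34.8] turn -0.0022 open 0.271
```

View pics/s2c.png

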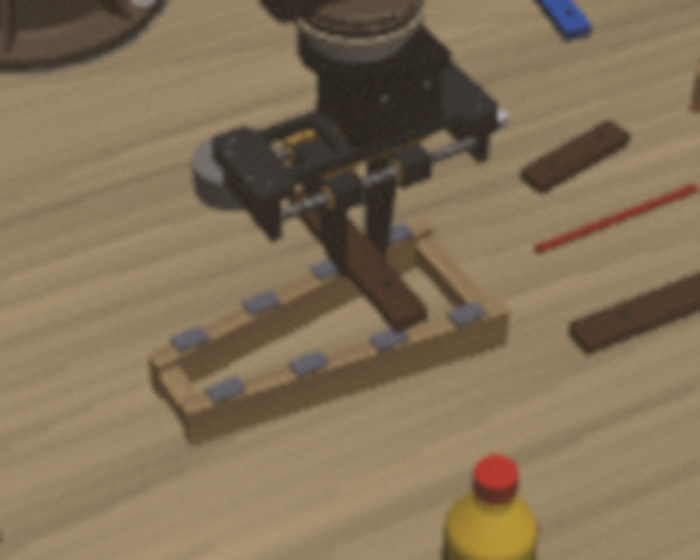

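The bar is held level in the gripper above the second-widest pads, at crop pixels (320,270) and (390,340). Lowering it now.

```bash
echo '[{"sx": 0.2, "sy": -0.8, "sz": 25, "spin": -0.002, "jaw": 0}, {"sx": 0.2, "sy": -0.8, "sz": 33, "spin": -0.002, "jaw": 0}, {"sx": 0.2, "sy": -0.8, "sz": 34.8, "spin": -0.002, "jaw": 0}, {"sx": 0.2, "sy": -0.8, "sz": 34.8, "spin": -0.002, "jaw": 0}]' | python3 -m handwheel
echo '[{"jaw": 0.46}, {"jaw": 0.46}, {"jaw": 0.46}, {"jaw": 0.46}]' | python3 -m handwheel
echo '[{"sz": -35, "jaw": 0.46}, {"sz": -75, "jaw": 0.46}, {"sz": -85, "jaw": 0.46}, {"sz": -85, "jaw": 0.46}]' | python3 -m handwheel
python3 -c "
from h import *
to(586.8,-292.3,100,np.radians(96.8))"
```

```text
t: 5.08
eef_pos: [535.6, 60.2, 45.7]
tcp_rot: [3.142, 0.001, 0.052]
ft_force: [0.7, 1.2, -0.0]
opening: 0.27
grip_force: 30.0
t: 5.42
eef_pos: [535.9, 60.4, 46.1]
tcp_rot: [3.141, -0.001, 0.053]
ft_force: [-0.0, -0.1, 0.5]
opening: 0.444
grip_force: 0.0
t: 5.75
eef_pos: [537.0, 60.5, 133.8]
tcp_rot: [3.141, -0.006, 0.053]
ft_force: [0.1, 0.1, 0.3]
opening: 0.459
grip_force: 0.0
t 5.75 pos [537.   60.5 133.8] yaw 0.0526 q6 1.51 | tool d [ 31.  354.9  34.1] turn -1.6369 open 0.459
```

```bash
echo '[{"sx": 3, "sy": 38, "spin": -0.12, "jaw": 0.6}, {"sx": 6, "sy": 76, "spin": -0.24, "jaw": 0.6}, {"sx": 9, "sy": 114, "spin": -0.36, "jaw": 0.6}, {"sx": 12, "sy": 152, "spin": -0.48, "jaw": 0.6}, {"sx": 15, "sy": 190, "spin": -0.6, "jaw": 0.6}]' | python3 -m handwheel >/dev/null
echo '[{"sx": -16, "sy": 29, "spin": -0.12, "jaw": 0.6}, {"sx": -32, "sy": 58, "spin": -0.24, "jaw": 0.6}, {"sx": -48, "sy": 87, "spin": -0.36, "jaw": 0.6}, {"sx": -64, "sy": 116, "spin": -0.48, "jaw": 0.6}, {"sx": -80, "sy": 145, "spin": -0.6, "jaw": 0.6}]' | python3 -m handwheel >/dev/null
echo '[{"spin": -0.12, "jaw": 0.6}, {"spin": -0.24, "jaw": 0.6}, {"spin": -0.36, "jaw": 0.6}, {"spin": -0.43, "jaw": 0.6}, {"spin": -0.43, "jaw": 0.6}]' | python3 -m handwheel
echo '[{"jaw": 0.6}, {"jaw": 0.6}]' | python3 -m handwheel >/dev/null
python3 -c "
from h import *
to(586.8,-292.3,30,np.radians(96.8))"
```

```text
t: 7.0
eef_pos: [582.6, -291.1, 129.2]
tcp_rot: [-3.14, -0.001, 1.674]
ft_force: [0.0, 0.2, 0.6]
opening: 0.6
grip_force: 0.0
t 7.17 pos [ 582.9 -291.1  129.9] yaw 1.6683 q6 -0.66 | tool d [-1.7  3.9 99.9] turn -0.0212 open 0.602
```

```bash
echo '[{"sx": -1.7, "sy": 3.9, "sz": 35, "spin": -0.021, "jaw": 0.6}, {"sx": -1.7, "sy": 3.9, "sz": 75, "spin": -0.021, "jaw": 0.6}, {"sx": -1.7, "sy": 3.9, "sz": 100, "spin": -0.021, "jaw": 0.6}, {"sx": -1.7, "sy": 3.9, "sz": 100, "spin": -0.021, "jaw": 0.6}, {"sx": -1.7, "sy": 3.9, "sz": 100, "spin": -0.021, "jaw": 0.6}]' | python3 -m handwheel >/dev/null
echo '[{"jaw": 0.6}, {"jaw": 0.6}]' | python3 -m handwheel
python3 -c "
from h import *
to(586.8,-292.3,4.2,np.radians(96.8))"
```

```text
t: 7.75
eef_pos: [588.0, -293.0, 32.7]
tcp_rot: [3.139, 0.002, 1.691]
ft_force: [0.4, 0.5, -0.1]
opening: 0.604
grip_force: 0.0
t 7.75 pos [ 588.  -293.    32.7] yaw 1.6914 q6 -0.68 | tool d [ 0.9 -1.1 28.5] turn 0.0019 open 0.604
```

```bash
echo '[{"sx": 0.4, "sy": -0.5, "sz": 20, "jaw": 0.6}, {"sx": 0.4, "sy": -0.5, "sz": 27.5, "jaw": 0.6}, {"sx": 0.4, "sy": -0.5, "sz": 27.5, "jaw": 0.6}, {"sx": 0.4, "sy": -0.5, "sz": 27.5, "jaw": 0}, {"sx": 0.4, "sy": -0.5, "sz": 27.5, "jaw": 0}]' | python3 -m handwheel >/dev/null
echo '[{"jaw": 0}, {"jaw": 0}, {"jaw": 0}, {"jaw": 0}, {"jaw": 0}]' | python3 -m handwheel 
echo '[{"sz": -40, "jaw": 0}, {"sz": -80, "jaw": 0}, {"sz": -120, "jaw": 0}, {"sz": -125, "jaw": 0}, {"sz": -125, "jaw": 0}]' | python3 -m handwheel 
python3 -c "
from h import *
to(538.1,0.1,130,0.054)"
```

```text
t: 8.58
eef_pos: [586.7, -292.3, 3.4]
tcp_rot: [3.141, 0.0, 1.692]
ft_force: [-0.7, 1.0, 3.6]
opening: 0.274
grip_force: 30.0
t: 9.0
eef_pos: [587.5, -292.7, 131.1]
tcp_rot: [3.138, 0.003, 1.692]
ft_force: [-0.3, -0.1, -0.4]
opening: 0.271
grip_force: 30.0
t 9.0 pos [ 587.5 -292.7  131.1] yaw 1.6919 q6 -0.68 | tool d [296.6 -13.6   0. ] turn 1.6379 open 0.271
```

```bash
echo '[{"sx": 38, "sy": -2, "spin": 0.12, "jaw": 0}, {"sx": 76, "sy": -4, "spin": 0.24, "jaw": 0}, {"sx": 114, "sy": -6, "spin": 0.36, "jaw": 0}, {"sx": 152, "sy": -8, "spin": 0.48, "jaw": 0}, {"sx": 190, "sy": -9, "spin": 0.6, "jaw": 0}]' | python3 -m handwheel >/dev/null
echo '[{"sx": 17, "sy": -13, "spin": 0.12, "jaw": 0}, {"sx": 34, "sy": -26, "spin": 0.24, "jaw": 0}, {"sx": 51, "sy": -39, "spin": 0.36, "jaw": 0}, {"sx": 68, "sy": -52, "spin": 0.48, "jaw": 0}, {"sx": 84.6, "sy": -64, "spin": 0.6, "jaw": 0}]' | python3 -m handwheel >/dev/null
echo '[{"spin": 0.12, "jaw": 0}, {"spin": 0.24, "jaw": 0}, {"spin": 0.36, "jaw": 0}, {"spin": 0.435, "jaw": 0}, {"spin": 0.435, "jaw": 0}]' | python3 -m handwheel >/dev/null
echo '[{"jaw": 0}, {"jaw": 0}]' | python3 -m handwheel 
python3 -c "
from h import *
to(538.1,0.1,80,0.054)"
```

```text
t: 10.42
eef_pos: [536.5, -0.1, 127.3]
tcp_rot: [-3.141, 0.001, 0.059]
ft_force: [-0.4, 0.2, -1.2]
opening: 0.27
grip_force: 30.0
t 10.42 pos [ 5.365e+02 -1.000e-01  1.273e+02] yaw 0.0594 q6 1.39 | tool d [ 1.7 -0.1 47.3] turn 0.0054 open 0.27
```

```bash
echo '[{"sx": 1.5, "sz": 25, "spin": 0.005, "jaw": 0}, {"sx": 1.5, "sz": 48, "spin": 0.005, "jaw": 0}, {"sx": 1.5, "sz": 48, "spin": 0.005, "jaw": 0}, {"sx": 1.5, "sz": 48, "spin": 0.005, "jaw": 0}, {"sx": 1.5, "sz": 48, "spin": 0.005, "jaw": 0}]' | python3 -m handwheel
python3 -c "
from h import *
to(538.1,0.1,44,0.054)"
```

```text
t: 10.83
eef_pos: [538.7, -0.1, 80.7]
tcp_rot: [3.141, -0.0, 0.053]
ft_force: [0.3, -0.6, -0.1]
opening: 0.27
grip_force: 30.0
t 10.83 pos [ 5.387e+02 -1.000e-01  8.070e+01] yaw 0.0526 q6 1.4 | tool d [-0.6 -0.2 36.7] turn -0.0014 open 0.27
```

```bash
echo '[{"sx": -0.3, "sz": 25, "jaw": 0}, {"sx": -0.3, "sz": 34, "jaw": 0}, {"sx": -0.3, "sz": 36, "jaw": 0}, {"sx": -0.3, "sz": 36, "jaw": 0}]' | python3 -m handwheel
echo '[{"jaw": 0.46}, {"jaw": 0.46}, {"jaw": 0.46}, {"jaw": 0.46}]' | python3 -m handwheel
echo '[{"sz": -35, "jaw": 0.46}, {"sz": -75, "jaw": 0.46}, {"sz": -85, "jaw": 0.46}, {"sz": -85, "jaw": 0.46}]' | python3 -m handwheel
python3 -c "
from h import *
to(610.8,283.2,130,np.radians(90.8))
to(437.5,306,130,np.radians(101.5))"
```

```text
t: 11.17
eef_pos: [538.0, -0.0, 44.3]
tcp_rot: [-3.142, 0.0, 0.052]
ft_force: [0.2, -0.0, -0.1]
opening: 0.267
grip_force: 30.0
t: 11.5
eef_pos: [538.3, -0.0, 44.6]
tcp_rot: [3.141, -0.001, 0.052]
ft_force: [-0.4, -0.3, 0.4]
opening: 0.445
grip_force: 0.0
t: 11.83
eef_pos: [539.4, -0.1, 132.3]
tcp_rot: [3.14, -0.006, 0.052]
ft_force: [-0.4, -0.3, 0.5]
opening: 0.463
grip_force: 0.0
t 11.83 pos [ 5.394e+02 -1.000e-01  1.323e+02] yaw 0.0519 q6 1.4 | tool d [  86.  -279.2    2.5] turn -1.5328 open 0.463
t 11.83 pos [ 5.394e+02 -1.000e-01  1.323e+02] yaw 0.0519 q6 1.4 | tool d [ -85.9 -311.     1.4] turn -1.7196 open 0.463
```

```bash
echo '[{"sx": 11, "sy": -35, "spin": -0.12, "jaw": 0.6}, {"sx": 22, "sy": -70, "spin": -0.24, "jaw": 0.6}, {"sx": 33, "sy": -105, "spin": -0.36, "jaw": 0.6}, {"sx": 44, "sy": -140, "spin": -0.48, "jaw": 0.6}, {"sx": 55, "sy": -175, "spin": -0.6, "jaw": 0.6}]' | python3 -m handwheel >/dev/null
echo '[{"sx": 17, "sy": -14, "spin": -0.12, "jaw": 0.6}, {"sx": 34, "sy": -28, "spin": -0.24, "jaw": 0.6}, {"sx": 51, "sy": -42, "spin": -0.36, "jaw": 0.6}, {"sx": 68, "sy": -56, "spin": -0.48, "jaw": 0.6}, {"sx": 84, "sy": -68, "spin": -0.6, "jaw": 0.6}]' | python3 -m handwheel >/dev/null
echo '[{"spin": -0.12, "jaw": 0.6}, {"spin": -0.24, "jaw": 0.6}, {"spin": -0.333, "jaw": 0.6}, {"spin": -0.333, "jaw": 0.6}, {"spin": -0.333, "jaw": 0.6}]' | python3 -m handwheel >/dev/null
echo '[{"jaw": 0.6}, {"jaw": 0.6}]' | python3 -m handwheel
python3 -c "
from h import *
to(610.8,283.2,30,np.radians(90.8))"
```

```text
t: 13.25
eef_pos: [609.4, 282.4, 128.7]
tcp_rot: [-3.141, 0.0, 1.582]
ft_force: [-0.2, -0.0, -0.0]
opening: 0.597
grip_force: 0.0
t 13.25 pos [609.4 282.4 128.7] yaw 1.5824 q6 0.32 | tool d [ 0.8  1.5 98.7] turn -0.0024 open 0.597
```

```bash
echo '[{"sx": 0.8, "sy": 1.5, "sz": 35, "spin": -0.002, "jaw": 0.6}, {"sx": 0.8, "sy": 1.5, "sz": 75, "spin": -0.002, "jaw": 0.6}, {"sx": 0.8, "sy": 1.5, "sz": 98, "spin": -0.002, "jaw": 0.6}, {"sx": 0.8, "sy": 1.5, "sz": 98, "spin": -0.002, "jaw": 0.6}, {"sx": 0.8, "sy": 1.5, "sz": 98, "spin": -0.002, "jaw": 0.6}]' | python3 -m handwheel
python3 -c "
from h import *
to(610.8,283.2,4.0,np.radians(90.8))
p=cv2.imread('pics/top0.png')
for x,y,L,a in((610.8,283.2,175,.8),(437.5,306,100,11.5),(586.8,-292.3,125,6.8),(436,-296.4,150,4)):
    g=cv2.cvtColor(rect('top',p,14,x+100,y+120,480,400,2.),cv2.COLOR_BGR2GRAY)
    g=cv2.warpAffine(g,cv2.getRotationMatrix2D((240,200),-a,1),(480,400)); 
    for q in (g[190:211].mean(0),g[:,200:281].mean(1)):
        t=(q.min()*1+np.median(q[:30]))/2; lo=np.nonzero(q<t)[0]; print(L,(lo.min()/2,lo.max()/2),lo.mean()/2)
"
```

```text
t: 13.67
eef_pos: [610.7, 283.3, 30.5]
tcp_rot: [-3.14, 0.001, 1.586]
ft_force: [-0.0, 0.3, -0.3]
opening: 0.599
grip_force: 0.0
t 13.67 pos [610.7 283.3  30.5] yaw 1.5857 q6 0.32 | tool d [-0.1  0.2 26.5] turn 0.0009 open 0.599
175 (np.float64(33.5), np.float64(207.0)) 120.25
175 (np.float64(86.5), np.float64(199.5)) 111.06451612903226
100 (np.float64(69.5), np.float64(169.0)) 119.25
100 (np.float64(22.5), np.float64(112.5)) 87.66666666666667
125 (np.float64(57.5), np.float64(183.0)) 120.25
125 (np.float64(87.0), np.float64(199.5)) 112.2421875
150 (np.float64(45.5), np.float64(195.0)) 120.25
150 (np.float64(88.5), np.float64(111.5)) 100.0
```

```bash
echo '[{"sy": 0.2, "sz": 18, "jaw": 0.6}, {"sy": 0.2, "sz": 26.5, "jaw": 0.6}, {"sy": 0.2, "sz": 26.5, "jaw": 0.6}, {"sy": 0.2, "sz": 26.5, "jaw": 0}, {"sy": 0.2, "sz": 26.5, "jaw": 0}]' | python3 -m handwheel >/dev/null
echo '[{"jaw": 0}, {"jaw": 0}, {"jaw": 0}, {"jaw": 0}, {"jaw": 0}]' | python3 -m handwheel 
echo '[{"sz": -40, "jaw": 0}, {"sz": -80, "jaw": 0}, {"sz": -120, "jaw": 0}, {"sz": -125, "jaw": 0}, {"sz": -125, "jaw": 0}]' | python3 -m handwheel 
python3 -c "
from h import *
to(531.6,119.8,130,0.054)"
```

```text
t: 14.5
eef_pos: [611.3, 283.5, 5.0]
tcp_rot: [3.141, -0.0, 1.587]
ft_force: [-0.2, 0.0, 4.6]
opening: 0.27
grip_force: 30.0
t: 14.92
eef_pos: [612.1, 283.8, 132.6]
tcp_rot: [3.137, -0.001, 1.587]
ft_force: [-0.7, -0.2, -1.2]
opening: 0.274
grip_force: 30.0
t 14.92 pos [612.1 283.8 132.6] yaw 1.5869 q6 0.32 | tool d [-162.7  -83.2    1.9] turn 1.5329 open 0.274
```

```bash
echo '[{"sx": -32, "sy": -17, "spin": 0.12, "jaw": 0}, {"sx": -64, "sy": -34, "spin": 0.24, "jaw": 0}, {"sx": -97, "sy": -50, "spin": 0.36, "jaw": 0}, {"sx": -130, "sy": -66, "spin": 0.48, "jaw": 0}, {"sx": -162.7, "sy": -83, "spin": 0.6, "jaw": 0}]' | python3 -m handwheel >/dev/null
echo '[{"spin": 0.12, "jaw": 0}, {"spin": 0.24, "jaw": 0}, {"spin": 0.36, "jaw": 0}, {"spin": 0.48, "jaw": 0}, {"spin": 0.6, "jaw": 0}]' | python3 -m handwheel >/dev/null
echo '[{"spin": 0.12, "jaw": 0}, {"spin": 0.24, "jaw": 0}, {"spin": 0.333, "jaw": 0}, {"spin": 0.333, "jaw": 0}, {"spin": 0.333, "jaw": 0}]' | python3 -m handwheel >/dev/null
echo '[{"jaw": 0}, {"jaw": 0}]' | python3 -m handwheel 
python3 -c "
from h import *
to(531.6,119.8,80,0.054)"
```

```text
t: 16.33
eef_pos: [530.5, 119.4, 129.1]
tcp_rot: [3.141, 0.001, 0.056]
ft_force: [0.6, 0.5, -1.4]
opening: 0.271
grip_force: 30.0
t 16.33 pos [530.5 119.4 129.1] yaw 0.056 q6 1.61 | tool d [ 1.1 -0.3 49.1] turn 0.002 open 0.271
```

```bash
echo '[{"sx": 1, "sy": -0.3, "sz": 25, "spin": 0.002, "jaw": 0}, {"sx": 1, "sy": -0.3, "sz": 48, "spin": 0.002, "jaw": 0}, {"sx": 1, "sy": -0.3, "sz": 48, "spin": 0.002, "jaw": 0}, {"sx": 1, "sy": -0.3, "sz": 48, "spin": 0.002, "jaw": 0}, {"sx": 1, "sy": -0.3, "sz": 48, "spin": 0.002, "jaw": 0}]' | python3 -m handwheel >/dev/null
echo '[{"jaw": 0}, {"jaw": 0}]' | python3 -m handwheel 
python3 -c "
from h import *
to(531.6,119.8,44.8,0.054)"
```

```text
t: 16.92
eef_pos: [532.2, 119.9, 82.6]
tcp_rot: [3.142, -0.002, 0.052]
ft_force: [-0.3, -0.2, -0.5]
opening: 0.268
grip_force: 30.0
t 16.92 pos [532.2 119.9  82.6] yaw 0.0521 q6 1.62 | tool d [-0.7  0.  37.8] turn -0.0019 open 0.268
```

```bash
echo '[{"sx": -0.4, "sz": 25, "jaw": 0}, {"sx": -0.4, "sz": 34, "jaw": 0}, {"sx": -0.4, "sz": 36.5, "jaw": 0}, {"sx": -0.4, "sz": 36.5, "jaw": 0}]' | python3 -m handwheel
echo '[{"jaw": 0.46}, {"jaw": 0.46}, {"jaw": 0.46}, {"jaw": 0.46}]' | python3 -m handwheel
echo '[{"sz": -35, "jaw": 0.46}, {"sz": -75, "jaw": 0.46}, {"sz": -85, "jaw": 0.46}, {"sz": -85, "jaw": 0.46}]' | python3 -m handwheel
python3 -c "
from h import *
to(437.4,306.5,130,np.radians(101.5))"
```

```text
t: 17.25
eef_pos: [531.1, 119.7, 45.3]
tcp_rot: [3.141, 0.001, 0.052]
ft_force: [0.2, -1.7, -0.3]
opening: 0.271
grip_force: 30.0
t: 17.58
eef_pos: [531.4, 119.8, 45.3]
tcp_rot: [3.142, -0.0, 0.052]
ft_force: [0.3, 0.3, -0.5]
opening: 0.445
grip_force: 0.0
t: 17.92
eef_pos: [532.7, 120.0, 133.2]
tcp_rot: [-3.141, -0.006, 0.052]
ft_force: [0.7, 1.1, -0.1]
opening: 0.461
grip_force: 0.0
t 17.92 pos [532.7 120.  133.2] yaw 0.0519 q6 1.62 | tool d [ -85.5 -191.2    2.7] turn -1.7196 open 0.461
```

```bash
echo '[{"sx": -15, "sy": -35, "spin": -0.12, "jaw": 0.6}, {"sx": -31, "sy": -70, "spin": -0.24, "jaw": 0.6}, {"sx": -47, "sy": -105, "spin": -0.36, "jaw": 0.6}, {"sx": -62, "sy": -140, "spin": -0.48, "jaw": 0.6}, {"sx": -78, "sy": -175, "spin": -0.6, "jaw": 0.6}]' | python3 -m handwheel >/dev/null
echo '[{"sx": 3, "sy": -17, "spin": -0.12, "jaw": 0.6}, {"sx": 3, "sy": -17, "spin": -0.24, "jaw": 0.6}, {"sx": 3, "sy": -17, "spin": -0.36, "jaw": 0.6}, {"sx": 3, "sy": -17, "spin": -0.48, "jaw": 0.6}, {"sx": 3, "sy": -17, "spin": -0.6, "jaw": 0.6}]' | python3 -m handwheel >/dev/null
echo '[{"spin": -0.12, "jaw": 0.6}, {"spin": -0.24, "jaw": 0.6}, {"spin": -0.36, "jaw": 0.6}, {"spin": -0.48, "jaw": 0.6}, {"spin": -0.52, "jaw": 0.6}]' | python3 -m handwheel >/dev/null
echo '[{"jaw": 0.6}, {"jaw": 0.6}]' | python3 -m handwheel
python3 -c "
from h import *
to(437.4,306.5,30,np.radians(101.5))"
```

```text
t: 19.33
eef_pos: [436.1, 305.6, 129.2]
tcp_rot: [-3.14, 0.0, 1.77]
ft_force: [-0.3, 0.4, -0.0]
opening: 0.599
grip_force: 0.0
t 19.33 pos [436.1 305.6 129.2] yaw 1.7699 q6 0.29 | tool d [ 0.6  1.6 99.2] turn -0.0016 open 0.599
```

```bash
echo '[{"sx": 0.6, "sy": 1.2, "sz": 35, "spin": -0.002, "jaw": 0.6}, {"sx": 0.6, "sy": 1.2, "sz": 75, "spin": -0.002, "jaw": 0.6}, {"sx": 0.6, "sy": 1.2, "sz": 98, "spin": -0.002, "jaw": 0.6}, {"sx": 0.6, "sy": 1.2, "sz": 98, "spin": -0.002, "jaw": 0.6}, {"sx": 0.6, "sy": 1.2, "sz": 98, "spin": -0.002, "jaw": 0.6}]' | python3 -m handwheel >/dev/null
echo '[{"jaw": 0.6}, {"jaw": 0.6}]' | python3 -m handwheel
python3 -c "
from h import *
to(437.4,306.5,4.0,np.radians(101.5))"
```

```text
t: 19.92
eef_pos: [438.2, 307.1, 33.6]
tcp_rot: [3.139, -0.001, 1.773]
ft_force: [-0.2, 0.5, -0.7]
opening: 0.605
grip_force: 0.0
t 19.92 pos [438.2 307.1  33.6] yaw 1.7734 q6 0.29 | tool d [-0.4 -0.9 29.6] turn 0.0018 open 0.605
```

```bash
echo '[{"sx": -0.2, "sy": -0.4, "sz": 18, "jaw": 0.6}, {"sx": -0.2, "sy": -0.4, "sz": 28, "jaw": 0.6}, {"sx": -0.2, "sy": -0.4, "sz": 28, "jaw": 0.6}, {"sx": -0.2, "sy": -0.4, "sz": 28, "jaw": 0}, {"sx": -0.2, "sy": -0.4, "sz": 28, "jaw": 0}]' | python3 -m handwheel >/dev/null
echo '[{"jaw": 0}, {"jaw": 0}, {"jaw": 0}, {"jaw": 0}, {"jaw": 0}]' | python3 -m handwheel 
echo '[{"sz": -40, "jaw": 0}, {"sz": -80, "jaw": 0}, {"sz": -120, "jaw": 0}, {"sz": -125, "jaw": 0}, {"sz": -125, "jaw": 0}]' | python3 -m handwheel 
python3 -c "
from h import *
to(541.3,-59.9,130,0.054)"
```

```text
t: 20.75
eef_pos: [437.3, 306.5, 4.4]
tcp_rot: [3.141, -0.0, 1.774]
ft_force: [-0.3, -0.1, 4.8]
opening: 0.272
grip_force: 30.0
t: 21.17
eef_pos: [438.0, 306.9, 131.4]
tcp_rot: [3.137, -0.001, 1.774]
ft_force: [-0.2, -0.4, -0.0]
opening: 0.271
grip_force: 30.0
t 21.17 pos [438.  306.9 131.4] yaw 1.7739 q6 0.28 | tool d [-380.1   27.2    1. ] turn 1.7199 open 0.271
```

```bash
echo '[{"sx": -38, "sy": 3, "spin": 0.12, "jaw": 0}, {"sx": -76, "sy": 6, "spin": 0.24, "jaw": 0}, {"sx": -114, "sy": 9, "spin": 0.36, "jaw": 0}, {"sx": -152, "sy": 12, "spin": 0.48, "jaw": 0}, {"sx": -190, "sy": 14, "spin": 0.6, "jaw": 0}]' | python3 -m handwheel >/dev/null
echo '[{"sx": -30, "sy": 24, "spin": 0.12, "jaw": 0}, {"sx": -60, "sy": 48, "spin": 0.24, "jaw": 0}, {"sx": -90, "sy": 72, "spin": 0.36, "jaw": 0}, {"sx": -120, "sy": 96, "spin": 0.48, "jaw": 0}, {"sx": -149, "sy": 118, "spin": 0.6, "jaw": 0}]' | python3 -m handwheel >/dev/null
echo '[{"spin": 0.12, "jaw": 0}, {"spin": 0.24, "jaw": 0}, {"spin": 0.36, "jaw": 0}, {"spin": 0.48, "jaw": 0}, {"spin": 0.52, "jaw": 0}]' | python3 -m handwheel >/dev/null
echo '[{"jaw": 0}, {"jaw": 0}, {"jaw": 0}]' | python3 -m handwheel 
python3 -c "
from h import *
to(541.3,-59.9,80,0.054)"
```

```text
t: 22.67
eef_pos: [540.0, -59.8, 128.1]
tcp_rot: [-3.141, 0.001, 0.056]
ft_force: [0.2, -0.7, -0.4]
opening: 0.271
grip_force: 30.0
t 22.67 pos [540.  -59.8 128.1] yaw 0.0557 q6 1.28 | tool d [ 1.3  0.1 48.1] turn 0.0017 open 0.271
```

```bash
echo '[{"sx": 1.3, "sz": 25, "spin": 0.002, "jaw": 0}, {"sx": 1.3, "sz": 48, "spin": 0.002, "jaw": 0}, {"sx": 1.3, "sz": 48, "spin": 0.002, "jaw": 0}, {"sx": 1.3, "sz": 48, "spin": 0.002, "jaw": 0}, {"sx": 1.3, "sz": 48, "spin": 0.002, "jaw": 0}]' | python3 -m handwheel >/dev/null
echo '[{"jaw": 0}, {"jaw": 0}]' | python3 -m handwheel 
python3 -c "
from h import *
to(541.3,-59.9,44.5,0.054)"
```

```text
t: 23.25
eef_pos: [542.1, -60.0, 82.2]
tcp_rot: [3.141, -0.002, 0.052]
ft_force: [-0.1, -0.3, 0.5]
opening: 0.273
grip_force: 30.0
t 23.25 pos [542.1 -60.   82.2] yaw 0.0521 q6 1.29 | tool d [-0.9 -0.1 37.7] turn -0.0019 open 0.273
```

Place it, then retreat upward and to the right so the camera view is clear.

```bash
echo '[{"sx": -0.5, "sz": 25, "jaw": 0}, {"sx": -0.5, "sz": 34, "jaw": 0}, {"sx": -0.5, "sz": 36.5, "jaw": 0}, {"sx": -0.5, "sz": 36.5, "jaw": 0}]' | python3 -m handwheel
echo '[{"jaw": 0.46}, {"jaw": 0.46}, {"jaw": 0.46}, {"jaw": 0.46}]' | python3 -m handwheel >/dev/null
echo '[{"sz": -35, "jaw": 0.46}, {"sz": -75, "jaw": 0.46}, {"sz": -115, "jaw": 0.46}, {"sz": -130, "jaw": 0.46}]' | python3 -m handwheel >/dev/null
echo '[{"sy": 40, "jaw": 0.46}, {"sy": 80, "jaw": 0.46}, {"sy": 120, "jaw": 0.46}, {"sy": 160, "jaw": 0.46}, {"sy": 200, "jaw": 0.46}]' | python3 -m handwheel >/dev/null
echo '[{"sx": -10, "sy": 40, "jaw": 0.46}, {"sx": -20, "sy": 80, "jaw": 0.46}, {"sx": -30, "sy": 120, "jaw": 0.46}, {"sx": -40, "sy": 160, "jaw": 0.46}, {"sx": -50, "sy": 200, "jaw": 0.46}]' | python3 -m handwheel
echo '[{"jaw": 0.46}, {"jaw": 0.46}]' | python3 -m handwheel
python3 - <<'E'
from h import *
p,d=read_camera('top'); p=p[:,:,::-1].copy(); cv2.imwrite('pics/t9.png',p)
cv2.imwrite('pics/r9.png',rect('top',p,54,650,190,760,540,2.4))
s,d=read_camera('scene'); cv2.imwrite('pics/s9.png',cv2.resize(s[120:320,230:450,::-1],None,fx=3,fy=3,interpolation=cv2.INTER_CUBIC))
hsv=cv2.cvtColor(p,cv2.COLOR_BGR2HSV)
m=((hsv[...,2]<100)&(hsv[...,1]>70)&(hsv[...,0]<25)).astype(np.uint8)
n,l,st,c=cv2.connectedComponentsWithStats(m)
for i in range(1,n):
    if 150<st[i,4]<900 and 280<c[i][0]<380 and 150<c[i][1]<260:
        v,u=np.nonzero(l==i); q=world("top",np.c_[u,v],54)
        print(c[i].round(1),st[i,4],[np.round(k,1) for k in cv2.minAreaRect(q.astype(np.float32))],q.mean(0).round(1))
E
```

```text
t: 23.58
eef_pos: [540.9, -59.8, 44.8]
tcp_rot: [-3.141, 0.001, 0.052]
ft_force: [0.8, -0.3, -0.6]
opening: 0.27
grip_force: 30.0
t: 25.08
eef_pos: [511.1, -463.8, 174.7]
tcp_rot: [-3.142, 0.0, 0.052]
ft_force: [0.1, 0.9, 0.9]
opening: 0.458
grip_force: 0.0
t: 25.25
eef_pos: [510.8, -463.8, 173.9]
tcp_rot: [-3.141, 0.0, 0.049]
ft_force: [0.5, -0.2, 0.8]
opening: 0.46
grip_force: 0.0
```

View pics/r9.png

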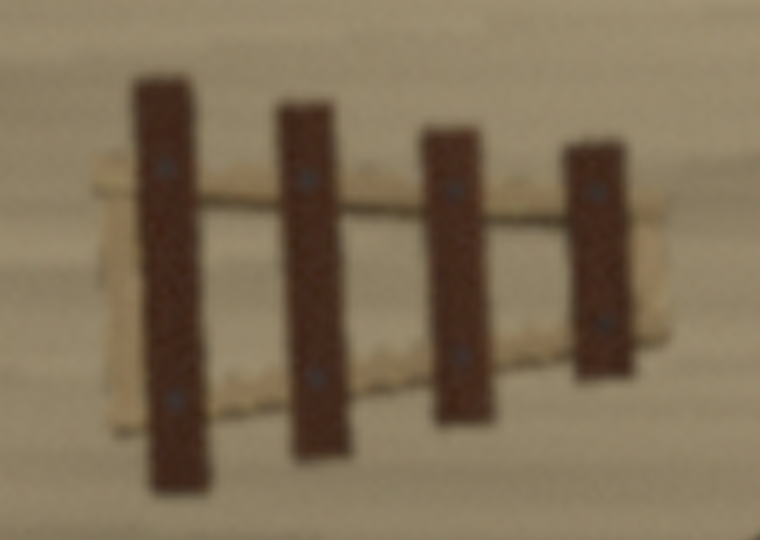

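View pics/s9.png

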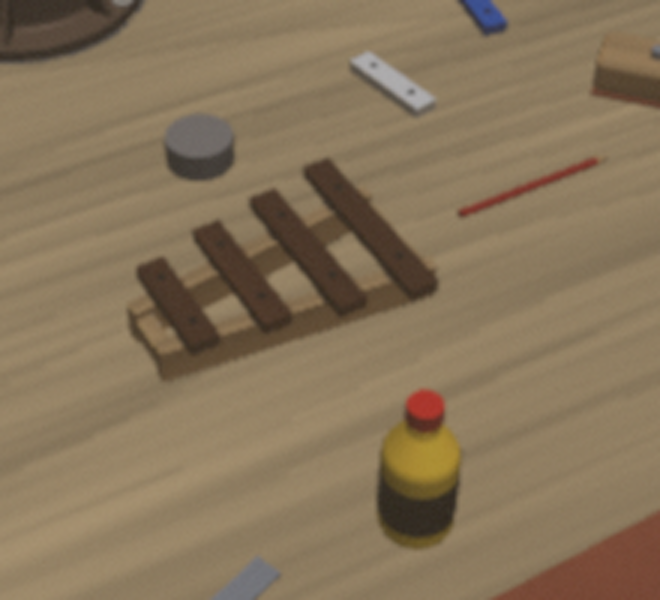

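The rectified view shows the bars lying on the frame in the right order, at about columns 172, 314, 458 and 599. In the scene view the glue bottle is standing. I'll make one numeric check of the centring.

```bash
python3 - <<'E'
from h import *
r=cv2.imread('pics/r9.png'); hsv=cv2.cvtColor(r,cv2.COLOR_BGR2HSV)
m=((r[...,1]<75)).astype(np.uint8); m=cv2.morphologyEx(m,cv2.MORPH_OPEN,np.ones((25,25)))
n,l,st,c=cv2.connectedComponentsWithStats(m)
for i in range(1,n):
    if st[i,4]>2000:
        v,u=np.nonzero(l==i); q=np.c_[650-v/2.4,190-u/2.4].astype(np.float32); b=cv2.minAreaRect(q)
        print(q.mean(0).round(1),[np.round(k,1) for k in b])
E
```

```text
[530.8 118.8] [array([530.8, 119. ]), array([172.4,  25.4]), np.float64(2.3)]
[532.6  59.5] [array([532.8,  59.6]), array([147. ,  24.6]), np.float64(2.9)]
[ 5.344e+02 -4.000e-01] [array([ 5.347e+02, -3.000e-01]), array([121.7,  24.9]), np.float64(3.0)]
[541.3 -59.7] [array([541.6, -59.5]), array([96.6, 26.2]), np.float64(2.7)]
```

```bash
python3 - <<'E'
from h import *
p=np.mean([read_camera('top')[0][:,:,::-1] for _ in range(8)],0).astype(np.uint8); cv2.imwrite('pics/t10.png',p)
r=rect('top',p,54,650,190,760,540,2.4)[...,2].astype(np.float32)
# rotate about frame centre so bars are vertical
cx,cy=(190-29.9)*2.4,(650-536.5)*2.4
r=cv2.warpAffine(r,cv2.getRotationMatrix2D((cx,cy),-3.1,1),(760,540),borderMode=cv2.BORDER_REPLICATE)
def edges(q):
    t=(q.min()+15+np.median(np.r_[q[:15],q[-15:]]))/2; i=np.nonzero(q<t)[0]
    a,b=i[0],i[-1]
    return a-(t-q[a])/(q[a-1]-q[a]), b+(t-q[b])/(q[b+1]-q[b])
for k in range(4):
    c=cx+(k-1.5)*144
    q=r[:,int(c)-15:int(c)+16].mean(1); lo=np.percentile(q,10); q=np.maximum(q,lo)
    t=(lo+150)/2 if False else (lo+np.median(q[:40]))/2
    i=np.nonzero(q<t)[0]; e=((i[0]+i[-1])/2-cy)/2.4
    print("abcd"[k],"len",(i[-1]-i[0]+1)/2.4,"off along bar(+x)",round(-e,1))
    for row in(-60,0,60):
        w=r[int(cy)+row-8:int(cy)+row+9,int(c)-60:int(c)+60].mean(0); t=(w.min()+np.percentile(w,80))/2; i=np.nonzero(w<t)[0]
        print("   across",((i[0]+i[-1])/2-60)/2.4)
E
```

```text
a len 175.41666666666669 off along bar(+x) -1.1
   across 1.25
   across 1.6666666666666667
   across 0.8333333333333334
b len 150.0 off along bar(+x) -2.5
   across 0.8333333333333334
   across 0.625
   across 0.20833333333333334
c len 124.58333333333334 off along bar(+x) -3.6
   across -1.25
   across 0.4166666666666667
   across 0.20833333333333334
d len 100.0 off along bar(+x) -0.0
   across -0.4166666666666667
   across 0.0
   across -0.4166666666666667
```

```bash
python3 - <<'E'
from h import *
p=cv2.imread('pics/t10.png')
cv2.imwrite('pics/c10.png',cv2.resize(p[165:235,280:380],None,fx=8,fy=8,interpolation=cv2.INTER_CUBIC))
E
```

```text
(no output)
```

View pics/c10.png

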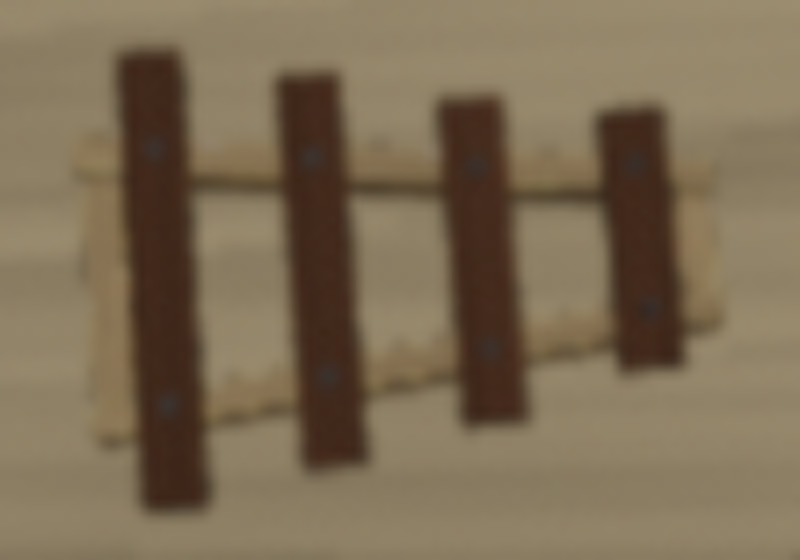

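Bar lengths measure true in this view. The bars sit along their length at a −1.1, b −2.5, c −3.6 and d 0.0 mm from centre. About 65 s remain, so I'll regrip c and b and shift them slightly.

```bash
echo '[{"sx": 5, "sy": -40, "jaw": 0.46}, {"sx": 10, "sy": -80, "jaw": 0.46}, {"sx": 15, "sy": -120, "jaw": 0.46}, {"sx": 20, "sy": -160, "jaw": 0.46}, {"sx": 25, "sy": -200, "jaw": 0.46}]' | python3 -m handwheel >/dev/null
echo '[{"sx": 5, "sy": -40, "jaw": 0.46}, {"sx": 10, "sy": -80, "jaw": 0.46}, {"sx": 15, "sy": -120, "jaw": 0.46}, {"sx": 20, "sy": -160, "jaw": 0.46}, {"sx": 25, "sy": -200, "jaw": 0.46}]' | python3 -m handwheel >/dev/null
echo '[{"sy": -40, "jaw": 0.46}, {"sy": -63, "jaw": 0.46}, {"sy": -63, "jaw": 0.46}, {"sy": -63, "jaw": 0.46}, {"sy": -63, "jaw": 0.46}]' | python3 -m handwheel 
python3 -c "
from h import *
to(536.5,-0.1,90,0.054)"
```

```text
t: 27.0
eef_pos: [538.0, 2.8, 174.7]
tcp_rot: [3.141, -0.0, 0.052]
ft_force: [-0.2, -0.1, -0.7]
opening: 0.462
grip_force: 0.0
t 27.0 pos [538.    2.8 174.7] yaw 0.0522 q6 1.4 | tool d [-1.7  2.8 84.7] turn -0.0018 open 0.462
```

```bash
echo '[{"sx": -1.2, "sy": 2.8, "jaw": 0.46}, {"sx": -1.2, "sy": 2.8, "sz": 40, "jaw": 0.46}, {"sx": -1.2, "sy": 2.8, "sz": 80, "jaw": 0.46}, {"sx": -1.2, "sy": 2.8, "sz": 84, "jaw": 0.46}, {"sx": -1.2, "sy": 2.8, "sz": 84, "jaw": 0.46}]' | python3 -m handwheel >/dev/null
echo '[{"jaw": 0.46}, {"jaw": 0.46}]' | python3 -m handwheel 
python3 -c "
from h import *
to(536.5,-0.1,46,0.054)"
```

```text
t: 27.58
eef_pos: [537.9, -0.4, 92.5]
tcp_rot: [3.141, -0.003, 0.051]
ft_force: [-0.1, 0.5, 0.4]
opening: 0.457
grip_force: 0.0
t 27.58 pos [ 5.379e+02 -4.000e-01  9.250e+01] yaw 0.0513 q6 1.4 | tool d [-1.5 -0.4 46.4] turn -0.0027 open 0.457
```

```bash
echo '[{"sz": 30, "jaw": 0.46}, {"sz": 45, "jaw": 0.46}, {"sz": 45, "jaw": 0.46}, {"sz": 45, "jaw": 0}, {"sz": 45, "jaw": 0}]' | python3 -m handwheel >/dev/null
echo '[{"jaw": 0}, {"jaw": 0}, {"jaw": 0}]' | python3 -m handwheel
echo '[{"sz": -4, "jaw": 0}, {"sx": 3, "sz": -4, "jaw": 0}, {"sx": 3, "sz": -4, "jaw": 0}, {"sx": 3, "sz": -0.5, "jaw": 0}, {"sx": 3, "sz": -0.5, "jaw": 0}]' | python3 -m handwheel
echo '[{"jaw": 0.46}, {"jaw": 0.46}, {"jaw": 0.46}, {"jaw": 0.46}]' | python3 -m handwheel
echo '[{"sz": -35, "jaw": 0.46}, {"sz": -75, "jaw": 0.46}, {"sz": -85, "jaw": 0.46}, {"sz": -85, "jaw": 0.46}]' | python3 -m handwheel >/dev/null
echo '[{"sx": -4.5, "sy": -30, "jaw": 0.46}, {"sx": -4.5, "sy": -60, "jaw": 0.46}, {"sx": -4.5, "sy": -60, "jaw": 0.46}, {"sx": -4.5, "sy": -60, "jaw": 0.46}]' | python3 -m handwheel >/dev/null
echo '[{"sz": 30, "jaw": 0.46}, {"sz": 39, "jaw": 0.46}, {"sz": 39, "jaw": 0.46}, {"sz": 39, "jaw": 0.46}]' | python3 -m handwheel
python3 -c "
from h import *
to(534,59.7,46,0.054)"
```

```text
t: 28.25
eef_pos: [537.6, 0.1, 47.0]
tcp_rot: [3.141, -0.002, 0.052]
ft_force: [-0.3, 0.2, 7.8]
opening: 0.27
grip_force: 30.0
t: 28.67
eef_pos: [540.4, 0.3, 46.4]
tcp_rot: [3.141, -0.002, 0.052]
ft_force: [0.7, -0.4, 5.7]
opening: 0.27
grip_force: 30.0
t: 29.0
eef_pos: [539.7, 0.4, 45.7]
tcp_rot: [-3.142, 0.001, 0.052]
ft_force: [0.8, -0.3, 0.3]
opening: 0.444
grip_force: 0.0
t: 30.0
eef_pos: [532.0, 59.4, 91.5]
tcp_rot: [-3.142, 0.002, 0.051]
ft_force: [0.1, 0.3, 0.0]
opening: 0.463
grip_force: 0.0
t 30.0 pos [532.   59.4  91.5] yaw 0.0511 q6 1.51 | tool d [ 2.1 -0.2 45.5] turn -0.0029 open 0.463
```

```bash
echo '[{"sx": 1, "sz": 30, "jaw": 0.46}, {"sx": 1, "sz": 44.5, "jaw": 0.46}, {"sx": 1, "sz": 44.5, "jaw": 0.46}, {"sx": 1, "sz": 44.5, "jaw": 0}, {"sx": 1, "sz": 44.5, "jaw": 0}]' | python3 -m handwheel >/dev/null
echo '[{"jaw": 0}, {"jaw": 0}, {"jaw": 0}]' | python3 -m handwheel
echo '[{"sz": -4, "jaw": 0}, {"sx": 2, "sz": -4, "jaw": 0}, {"sx": 2, "sz": -4, "jaw": 0}, {"sx": 2, "sz": -0.5, "jaw": 0}, {"sx": 2, "sz": -0.5, "jaw": 0}]' | python3 -m handwheel
echo '[{"jaw": 0.46}, {"jaw": 0.46}, {"jaw": 0.46}, {"jaw": 0.46}]' | python3 -m handwheel
echo '[{"sz": -35, "jaw": 0.46}, {"sz": -75, "jaw": 0.46}, {"sz": -115, "jaw": 0.46}, {"sz": -130, "jaw": 0.46}]' | python3 -m handwheel >/dev/null
echo '[{"sy": 40, "jaw": 0.46}, {"sy": 80, "jaw": 0.46}, {"sy": 120, "jaw": 0.46}, {"sy": 160, "jaw": 0.46}, {"sy": 200, "jaw": 0.46}]' | python3 -m handwheel >/dev/null
echo '[{"sy": 40, "jaw": 0.46}, {"sy": 80, "jaw": 0.46}, {"sy": 120, "jaw": 0.46}, {"sy": 160, "jaw": 0.46}, {"sy": 200, "jaw": 0.46}]' | python3 -m handwheel >/dev/null
echo '[{"sy": 30, "jaw": 0.46}, {"sy": 60, "jaw": 0.46}, {"sy": 60, "jaw": 0.46}, {"sy": 60, "jaw": 0.46}]' | python3 -m handwheel
python3 - <<'E'
from h import *
p=np.mean([read_camera('top')[0][:,:,::-1] for _ in range(8)],0).astype(np.uint8)
r0=rect('top',p,54,650,190,760,540,2.4); r=r0[...,2].astype(np.float32)
cx,cy=(190-29.9)*2.4,(650-536.5)*2.4
M=cv2.getRotationMatrix2D((cx,cy),-3.1,1)
r=cv2.warpAffine(r,M,(760,540),borderMode=cv2.BORDER_REPLICATE)
for k in range(4):
    c=cx+(k-1.5)*144; q=r[:,int(c)-15:int(c)+16].mean(1); lo=np.percentile(q,10); t=(lo+np.median(q[:40]))/2
    i=np.nonzero(q<t)[0]; print("abcd"[k],round((i[-1]-i[0]+1)/2.4,1),"off",round(-((i[0]+i[-1])/2-cy)/2.4,1))
cv2.imwrite('pics/r11.png',cv2.warpAffine(r0,M,(760,540)))
s,d=read_camera('scene'); cv2.imwrite('pics/s11.png',cv2.resize(s[120:320,230:450,::-1],None,fx=3,fy=3,interpolation=cv2.INTER_CUBIC))
E
```

```text
t: 30.67
eef_pos: [533.9, 60.0, 48.8]
tcp_rot: [3.141, -0.002, 0.052]
ft_force: [-1.0, -0.0, 7.8]
opening: 0.269
grip_force: 30.0
t: 31.08
eef_pos: [535.7, 60.2, 48.1]
tcp_rot: [3.141, -0.001, 0.052]
ft_force: [0.4, 0.3, 4.9]
opening: 0.267
grip_force: 30.0
t: 31.42
eef_pos: [535.1, 60.2, 47.8]
tcp_rot: [3.142, 0.0, 0.052]
ft_force: [0.6, -0.5, -0.3]
opening: 0.447
grip_force: 0.0
t: 32.92
eef_pos: [558.4, -400.3, 177.1]
tcp_rot: [-3.141, 0.001, 0.05]
ft_force: [-0.2, -0.5, 0.8]
opening: 0.46
grip_force: 0.0
a 175.4 off -1.1
b 150.4 off -0.7
c 124.6 off -0.7
d 161.2 off -30.7
```

View pics/r11.png

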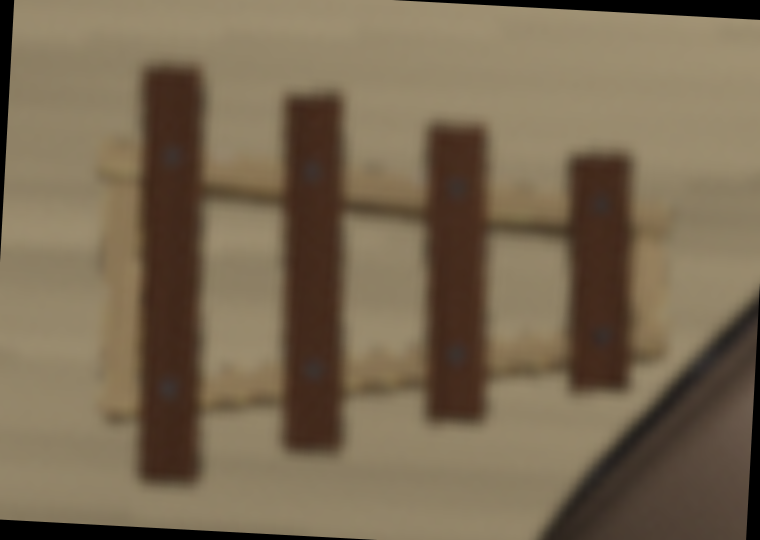

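View pics/s11.png

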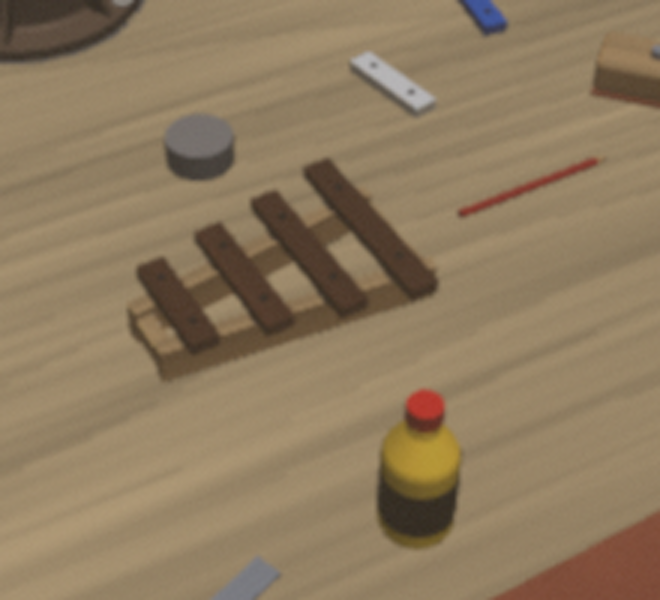

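Viewed square to the row, all four bars are straight and now about 1 mm or less from centre. The d reading in this last check was spoiled by the arm in view, and d was not touched since it read 0.0. The glue bottle is standing and the robot is clear, so I'm handing in.

```bash
python3 -c "
from cell import *
print(job_done())"
```

```text
the job is handed in; nothing more can be done
None
```

I handed the job in at about 33 s: all four bars lie square on their own felt pads in order of length, each about 1 mm or less from centre by camera, and the glue bottle is still standing.

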